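# Move the carving tools to the other rack in reverse order

### The arm

A 6-joint arm with a two-finger parallel gripper is mounted at the origin on the work surface. World frame = base frame: x ahead of the robot, y to its left, z up, the work surface at z = 0. Lengths are in m, angles in degrees, forces in N, time in s.
With the tool pointing down it reaches from about 0.375 to 0.9 m from the base axis. Payload 3.1 kg.
Tool frame: the origin (TCP) lies on the centre line of the jaws, within the pads' length; the fingertips stand 25 mm ahead of it and the grasp point (between the pads) lies 6 mm ahead of it; z points along the fingers, y is the line along which they close (so a half turn about z gives the same grasp; the last joint's range is limited). The gripper opens to 87 mm and grips with 3 to 60 N. Pads are 19 mm wide; open, the fingers measure 117 mm over their backs; the gripper's body (75 mm by 190 mm) begins 51 mm behind the grasp point.
Start: joints at [62.768, 30.224, 82.088, -0, 67.689, -10.227], TCP at [0.183, 0.598, 0.248] pointing down, gripper open.
Joint ranges: [-176.69, 176.69], [-43.24, 126.21], [12.49, 139.97], [-82, 262], [0, 151.66], [-163.58, 163.58]. Speed limits (degrees/s): [159.86, 159.86, 180, 180, 180, 180].

### API

Orientations are given as a 3x3 rotation matrix whose columns are the frame's x, y, z axes.
In Python, from rig import bot, cams, models gives the robot as it stands. The module is installed in compiled form; this text tells all that it offers.
- The arm moves only by the shell command python3 -m handwheel 'ROWS' [OPENING]. ROWS is JSON, a list of rows, each a list of 6 numbers: the shift along the world's x, y, z each as a share of 1 m, from -1 to 1, then the turn, a rotation vector about the world's x, y, z each as a share of 2 rad, from -1 to 1. In form: [[dx, dy, dz, wx, wy, wz], ...]. A call has exactly 8 rows; each row is the pose to reach, as a shift and turn from the pose commanded when the call began; what a row does not reach only later rows make up. A row lasts 1/12 s, in which the tool goes at most 41.7 mm and 7.16 degrees, less where a joint would pass 70% of its speed; a pose out of reach is approached as far as the arm can. A call with a number of a shift or a turn outside -1 to 1 is refused whole. A call with a gripper value outside its range is refused whole. OPENING is the opening, from -1 (shut) to 1 (fully open), so that 0 is half open, set as the call begins (- or left out, the last holds). The fingers move at their own pace and stop on an object; the grip force is fixed at half the most. Time passes only in rows, so rows that repeat a pose let the fingers close, or fill a call up. It gives the time, the measured TCP pose, the force, the opening and the grip force at its end, in the units of the state.
- bot.read_state(): the state, without advancing time (a new reading comes with each control period).
- cams.capture(name): name is "side" or "top" or "wrist"; returns (picture, depth): 400x640x3 uint8, blue, green, red; 400x640 float32, m along the optical axis (not along the pixel's ray), 0 where there is no reading.
- cams.calibration(name): a dict with "mtx" (3x3 intrinsics, pixels), "R" (3x3) and "t" (3): a world point X has camera coordinates R X + t; the wrist camera has in their place "tool_from_camera" (4x4, takes a point from camera to tool coordinates, whose origin is the TCP and whose axes are the flange's). Camera axes: x right, y down, z forward; pixel columns grow to the right and rows downward; lengths in m; the calibration is good to about 2 mm. The wrist camera is an equidistant fisheye: a pixel r from the principal point sees the ray r / f radians off the axis. A picture is of the moment at which its call begins: read the wrist's pose just before it. calibration takes no time and is no camera call.
- bot.hand_in(): hands the job in; it is judged then, once.
Trained networks look in the newest picture that a camera, given by its name, has taken for a name from the list of things; names that differ only in an ending like _2 or _b are one class to them, and where a whole thing is asked for, a point or a joint stands for the part that bears it (a point fixed in the world has none). Each returns a list of dicts, best first, with "conf" (0 to 1); they miss things now and then, are a little off and sometimes report something else, mostly with a low value. They report only what shows in the picture. A call takes as long as a camera call. They do not tell look-alikes from the thing itself.
- models.spot_in(query, camera): "position" ([column, row] in pixels, amid what is visible of it).
- models.tip_of(query, camera): "position" ([column, row] in pixels: a listed point, or the origin of a listed thing).
The state is a dict: "time_s": time; "joint_positions": joint angles; "qvel": joint speeds; "tau": joint torques, N m; "position": TCP position; "tcp_rot": TCP orientation; "force": force on the tool from outside, world axes, zero at the start; "moment": the same for the moment, N m; "opening": opening from 0.0 (shut) to 1.0 (fully open); "grasp_force": force on a finger pad.
Only numpy, scipy, OpenCV 4.12 (cv2) and the standard library are available. Lean on these libraries where they do the work, as an engineer would, in place of code of your own. Each camera call takes 0.05 s, during which the arm holds its last target. There are 200 camera calls.

### The job

The carver has laid out four carving tools in a row on the saddles of the old rack; move them all to the empty plywood rack in reverse order, one tool in each place, so that the tool now farthest left in the row ends farthest right, and so on, for a colleague who works along the row from the other end. Lay each one home on both uprights, between the teeth, square in its place, with the blade pointing away from the robot and the handle as far forward over the uprights as it lay on its saddle, and let go. Do not knock over the mallet.

Things in the scene. Friction and masses are not known exactly. Their poses are not given: they have to be found in the camera images.
- tool_flat: Broad flat chisel: straight blade 85 mm long, 22 mm wide, 4 mm thick, square end. Wooden handle 24 x 24 mm, 140 mm long, brass collar; 0.11 kg. Origin: on the tool's axis where blade leaves handle, 12 mm above the handle's underside; handle lies along -x, blade along +x, z up. Balances, and is free to grip between the uprights, 50 to 60 mm behind the origin.
- tool_fishtail: Fishtail gouge: thin 6 mm shank that flares to about 26 mm width at its end, about 80 mm long. Wooden handle 24 x 24 mm, 140 mm long, brass collar; 0.11 kg. Origin: on the tool's axis where blade leaves handle, 12 mm above the handle's underside; handle lies along -x, blade along +x, z up. Balances, and is free to grip between the uprights, 50 to 60 mm behind the origin.
- tool_veiner: Veining tool: a thin straight 6 mm rod for a blade, 95 mm long. Wooden handle 24 x 24 mm, 140 mm long, brass collar; 0.11 kg. Origin: on the tool's axis where blade leaves handle, 12 mm above the handle's underside; handle lies along -x, blade along +x, z up. Balances, and is free to grip between the uprights, 50 to 60 mm behind the origin.
- tool_spoon: Spoon gouge: short thin shank that ends in a round spoon 22 mm across, about 53 mm long. Wooden handle 24 x 24 mm, 140 mm long, brass collar; 0.11 kg. Origin: on the tool's axis where blade leaves handle, 12 mm above the handle's underside; handle lies along -x, blade along +x, z up. Balances, and is free to grip between the uprights, 50 to 60 mm behind the origin.
- saddle_flat: Fixed brown saddle, 96 x 64 mm, where the flat chisel starts; four alike, 68 mm apart, on one dark board (the old rack). Origin: centre of underside, 10 mm above the table; x away from the robot, y left along the row. Uprights 10 mm thick at x = -38 and 38 mm: seats 25 mm above origin, teeth to 39 mm; base plate 6 mm. Tool's origin starts near x = 55, z = 37 mm.
- saddle_fishtail: Fixed brown saddle, 96 x 64 mm, where the fishtail gouge starts; four alike, 68 mm apart, on one dark board (the old rack). Origin: centre of underside, 10 mm above the table; x away from the robot, y left along the row. Uprights 10 mm thick at x = -38 and 38 mm: seats 25 mm above origin, teeth to 39 mm; base plate 6 mm. Tool's origin starts near x = 55, z = 37 mm.
- saddle_veiner: Fixed brown saddle, 96 x 64 mm, where the veining tool starts; four alike, 68 mm apart, on one dark board (the old rack). Origin: centre of underside, 10 mm above the table; x away from the robot, y left along the row. Uprights 10 mm thick at x = -38 and 38 mm: seats 25 mm above origin, teeth to 39 mm; base plate 6 mm. Tool's origin starts near x = 55, z = 37 mm.
- saddle_spoon: Fixed brown saddle, 96 x 64 mm, where the spoon gouge starts; four alike, 68 mm apart, on one dark board (the old rack). Origin: centre of underside, 10 mm above the table; x away from the robot, y left along the row. Uprights 10 mm thick at x = -38 and 38 mm: seats 25 mm above origin, teeth to 39 mm; base plate 6 mm. Tool's origin starts near x = 55, z = 37 mm.
- rack: New rack: fixed pale plywood board 130 x 290 x 10 mm. Origin: centre of underside, on the table; x away from the robot, y left. Four places at y = 102, 34, -34, -102 mm, each 50 mm wide. Two uprights 10 mm thick at x = -38 and 38 mm: seats 35 mm above the table, teeth (18 mm wide) to 49 mm; open between down to the board. Tool home: its origin at x = 55, z = 47 mm, blade along +x.
- mallet: Carver's mallet, pale wood, standing loose on its head beyond the racks: 240 mm tall, head 80 mm across. Origin: centre of its underside; z up.
There are look-alikes about, which are no part of the job. Leave any blue look-alike of the tool_spoon alone.

How it is judged (in metres and radians):
At the end, for the whole second after the job is handed in: Tools in the rack, one per place, in the reverse of the saddles' order; each origin within 14 mm of its place's centre line, within 15 mm of x = 55 mm, 42 to 52 mm high, within 0.2 rad of the rack's direction, blade away from the robot; released and at rest (x of tool_flat in the frame of rack between 0.04 and 0.07 m and z of tool_flat in the frame of rack between 0.042 and 0.052 m and (y of tool_flat in the frame of rack between -0.116 and -0.088 m or y of tool_flat in the frame of rack between -0.048 and -0.02 m or y of tool_flat in the frame of rack between 0.02 and 0.048 m or y of tool_flat in the frame of rack between 0.088 and 0.116 m) and angle between the x axis of each of tool_flat, tool_fishtail, tool_veiner, tool_spoon and the x axis of rack, either way round below 0.2 rad and linear speed of each of tool_flat, tool_fishtail, tool_veiner, tool_spoon below 0.02 m/s and angular speed of each of tool_flat, tool_fishtail, tool_veiner, tool_spoon below 0.2 rad/s and contact force between each of tool_flat, tool_fishtail, tool_veiner, tool_spoon and the fingers below 0.1 N and x of tool_fishtail in the frame of rack between 0.04 and 0.07 m and z of tool_fishtail in the frame of rack between 0.042 and 0.052 m and (y of tool_fishtail in the frame of rack between -0.116 and -0.088 m or y of tool_fishtail in the frame of rack between -0.048 and -0.02 m or y of tool_fishtail in the frame of rack between 0.02 and 0.048 m or y of tool_fishtail in the frame of rack between 0.088 and 0.116 m) and x of tool_veiner in the frame of rack between 0.04 and 0.07 m and z of tool_veiner in the frame of rack between 0.042 and 0.052 m and (y of tool_veiner in the frame of rack between -0.116 and -0.088 m or y of tool_veiner in the frame of rack between -0.048 and -0.02 m or y of tool_veiner in the frame of rack between 0.02 and 0.048 m or y of tool_veiner in the frame of rack between 0.088 and 0.116 m) and x of tool_spoon in the frame of rack between 0.04 and 0.07 m and z of tool_spoon in the frame of rack between 0.042 and 0.052 m and (y of tool_spoon in the frame of rack between -0.116 and -0.088 m or y of tool_spoon in the frame of rack between -0.048 and -0.02 m or y of tool_spoon in the frame of rack between 0.02 and 0.048 m or y of tool_spoon in the frame of rack between 0.088 and 0.116 m) and ((y of saddle_fishtail in the frame of saddle_flat above 0.03 m and y of tool_fishtail in the frame of tool_flat below -0.03 m) or (y of saddle_fishtail in the frame of saddle_flat below -0.03 m and y of tool_fishtail in the frame of tool_flat above 0.03 m)) and ((y of saddle_veiner in the frame of saddle_flat above 0.03 m and y of tool_veiner in the frame of tool_flat below -0.03 m) or (y of saddle_veiner in the frame of saddle_flat below -0.03 m and y of tool_veiner in the frame of tool_flat above 0.03 m)) and ((y of saddle_veiner in the frame of saddle_fishtail above 0.03 m and y of tool_veiner in the frame of tool_fishtail below -0.03 m) or (y of saddle_veiner in the frame of saddle_fishtail below -0.03 m and y of tool_veiner in the frame of tool_fishtail above 0.03 m)) and ((y of saddle_spoon in the frame of saddle_flat above 0.03 m and y of tool_spoon in the frame of tool_flat below -0.03 m) or (y of saddle_spoon in the frame of saddle_flat below -0.03 m and y of tool_spoon in the frame of tool_flat above 0.03 m)) and ((y of saddle_spoon in the frame of saddle_fishtail above 0.03 m and y of tool_spoon in the frame of tool_fishtail below -0.03 m) or (y of saddle_spoon in the frame of saddle_fishtail below -0.03 m and y of tool_spoon in the frame of tool_fishtail above 0.03 m)) and ((y of saddle_spoon in the frame of saddle_veiner above 0.03 m and y of tool_spoon in the frame of tool_veiner below -0.03 m) or (y of saddle_spoon in the frame of saddle_veiner below -0.03 m and y of tool_spoon in the frame of tool_veiner above 0.03 m))); the robot touches nothing.
It fails at once if the mallet is knocked over (angle between mallet's own z axis and vertical above 0.5 rad).
It also fails if it takes over 106 s, if anything falls off the work surface, if the arm or the gripper's body presses on something with over 40 N, if the wrist force passes 120 N, or if a joint passes its speed limit or range.

## Working session

There is one attempt and no reset: what is moved stays moved. The work goes in short steps, Python scripts to look and compute and a shell command to move; the robot and the scene stay as the last step left them, time stands still between calls to the robot, and variables do not carry over. Pictures are saved under pics/ and viewed, at most 14 in all, crops included, and the job is handed in when it is done.

```bash
mkdir -p pics
cat > h.py <<'E'
from rig import bot, cams, models
import numpy as np, cv2
def world(cam,uv,d=None,z=None):
    c=cams.calibration(cam);K=np.array(c["mtx"]);R=np.array(c["R"]);t=np.array(c["t"])
    r=np.linalg.inv(K)@np.array([uv[0],uv[1],1.])
    if d is not None: return R.T@(r*d-t)
    o=-R.T@t; v=R.T@r
    return o+v*(z-o[2])/v[2]
E
python3 - <<'E'
from h import *
for n in ("top","side"):
    im,d=cams.capture(n); cv2.imwrite(f"pics/{n}0.png",im); np.save(f"pics/{n}0.npy",d)
    print(n,np.round(cams.calibration(n)["mtx"],1).tolist())
    for q in ["tool_flat","tool_fishtail","tool_veiner","tool_spoon","saddle_flat","rack","mallet"]:
        for r in models.tip_of(q,n)[:4]:
            u=r["position"]; z={"to":.047,"sa":.010,"ra":0,"ma":0}[q[:2]]
            print(q,round(r["conf"],2),np.round(u,1),np.round(world(n,u,z=z),3))
s=bot.read_state();print(s["time_s"],s["position"],np.round(s["tcp_rot"],3).tolist())
E
```

```text
top [[411.1, 0.0, 319.3], [0.0, 411.1, 196.3], [0.0, 0.0, 1.0]]
tool_flat 0.97 [247.4 194.3] [0.554 0.179 0.047]
tool_veiner 0.94 [195.3 200.8] [0.537 0.302 0.047]
tool_spoon 0.82 [277.2 186.6] [0.573 0.11  0.047]
tool_spoon 0.8 [381.1 296.3] [ 0.324 -0.133  0.047]
saddle_flat 0.85 [252.7 217.8] [0.501 0.172 0.01 ]
rack 0.74 [416.  200.3] [ 0.549 -0.225  0.   ]
mallet 0.58 [328.2 112.2] [ 0.77  -0.008  0.   ]
side [[370.9, 0.0, 323.6], [0.0, 370.9, 191.8], [0.0, 0.0, 1.0]]
tool_flat 0.82 [292.3 173.3] [0.557 0.157 0.047]
tool_fishtail 0.72 [274.8 161.8] [0.548 0.253 0.047]
tool_veiner 0.98 [262.3 156.1] [0.533 0.312 0.047]
tool_spoon 0.68 [256.7 271.3] [ 0.296 -0.17   0.047]
tool_spoon 0.58 [300.6 178. ] [0.563 0.118 0.047]
saddle_flat 0.71 [262.9 179.2] [0.495 0.233 0.01 ]
saddle_flat 0.62 [269.8 187. ] [0.492 0.178 0.01 ]
rack 0.64 [369.  261.9] [ 0.537 -0.229  0.   ]
mallet 0.91 [381.1 191.7] [ 0.763 -0.008  0.   ]
0.8 [0.18273105 0.59766387 0.24759063] [[-0.956, 0.292, 0.0], [0.292, 0.956, 0.0], [-0.0, 0.0, -1.0]]
```

View pics/top0.png

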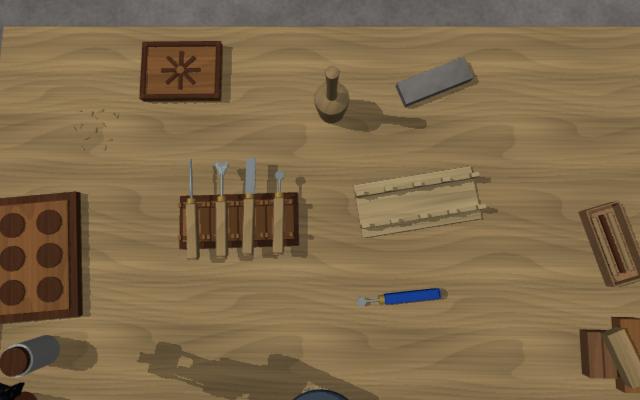

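Run:
```python
import cv2
im=cv2.imread("pics/top0.png")
cv2.imwrite("pics/top0c.png",cv2.resize(im[140:300,150:480],None,fx=2.4,fy=2.4,interpolation=cv2.INTER_CUBIC))
```

```text
(no output)
```

View pics/top0c.png

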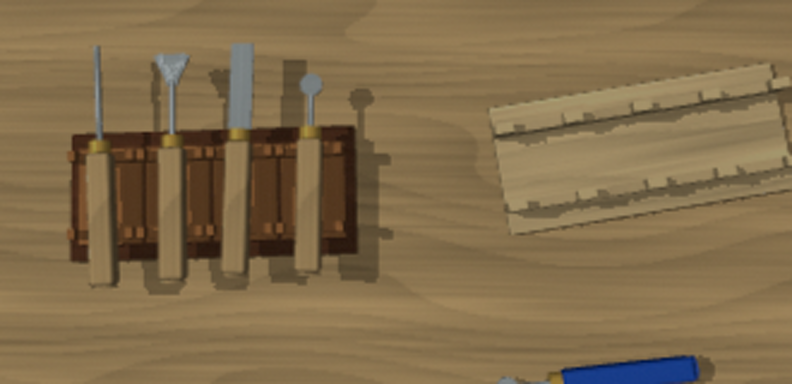

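Top view: in the row from the left are the veiner (191,230), fishtail (221,228), flat (249,222) and spoon (279,222). The empty pale rack is at (418,202), the mallet at (331,97), and the blue look-alike spoon at (405,297), to be left alone. The other candidate for tool_spoon is the wooden one at (279,222), and the crop confirms it as the right one. The new order from the left is spoon, flat, fishtail, veiner.

```bash
cat > m.py <<'E'
from h import *
def cloud(n="top",d=None):
    if d is None: im,d=cams.capture(n)
    c=cams.calibration(n);K=np.array(c["mtx"]);R=np.array(c["R"]);t=np.array(c["t"])
    v,u=np.mgrid[:400,:640]
    P=np.stack([(u-K[0,2])/K[0,0]*d,(v-K[1,2])/K[1,1]*d,d],-1)
    return (P-t)@R, d>0
def fit(M,X):
    p=X[M][:,:2]; (c,s,a)=cv2.minAreaRect((p*1000).astype(np.float32)); return c,s,a
def line(M,X):
    p=X[M]; v=cv2.fitLine(p[:,:2].astype(np.float32),cv2.DIST_HUBER,0,.01,.01).ravel()
    if v[0]<0: v[:2]*=-1
    return p[:,:2].mean(0),np.degrees(np.arctan2(v[1],v[0])),p
E
python3 - <<'E'
from m import *
d=np.load("pics/top0.npy"); X,ok=cloud(d=d)
x,y,z=X[...,0],X[...,1],X[...,2]
print("table z",np.median(z[350:380,450:500]))
M=(ok&(z>.052)&(z<.075)&(x>.38)&(x<.7)&(y>.03)&(y<.4)).astype(np.uint8)
n,L,st,ce=cv2.connectedComponentsWithStats(M)
for i in range(1,n):
    if st[i,4]<100: continue
    c,a,p=line(L==i,X); D=np.array([np.cos(np.radians(a)),np.sin(np.radians(a))]); s=(p[:,:2]-c)@D
    w=(p[:,:2]-c)@np.array([-D[1],D[0]])
    e=c+D*s.max(); r=c+D*s.min()
    print(st[i].tolist(),"c",c.round(3),"ang",a.round(2),"len",np.ptp(s).round(3),"w",np.ptp(w).round(3),"z",np.median(p[:,2]).round(4),"front",e.round(3),"rear",r.round(3), "origin from rear",(r+D*.14).round(3))
# rack
B=ok&(x>.42)&(x<.68)&(y>-.42)&(y<-.05)
for lo,hi in ((.005,.02),(.028,.06)):
    M=B&(z>lo)&(z<hi); print(lo,M.sum(),fit(M,X),np.median(z[M]))
E
```

```text
table z -0.0007802846079138202
[242, 193, 13, 63, 626] c [0.482 0.173] ang -0.1 len 0.143 w 0.025 z 0.0581 front [0.555 0.173] rear [0.413 0.174] origin from rear [0.553 0.173]
[273, 193, 11, 62, 628] c [0.483 0.104] ang 0.58 len 0.141 w 0.024 z 0.0581 front [0.556 0.104] rear [0.416 0.103] origin from rear [0.556 0.104]
[216, 196, 11, 62, 644] c [0.475 0.236] ang 2.61 len 0.141 w 0.025 z 0.0579 front [0.548 0.239] rear [0.407 0.233] origin from rear [0.547 0.239]
[186, 198, 12, 63, 635] c [0.468 0.304] ang 4.88 len 0.143 w 0.025 z 0.058 front [0.542 0.31 ] rear [0.4   0.298] origin from rear [0.539 0.31 ]
0.005 5264 ((539.5822143554688, -235.12527465820312), (335.5537109375, 231.7940673828125), 88.75700378417969) 0.00969347782343479
0.028 1143 ((545.7791748046875, -224.54893493652344), (86.26759338378906, 290.080810546875), 10.051331520080566) 0.035956302175380025
```

Run:
```python
from m import *
d=np.load("pics/top0.npy"); X,ok=cloud(d=d)
x,y,z=X[...,0],X[...,1],X[...,2]
a=np.radians(10.05); c0=np.array([.5458,-.2245])
lx=(x-c0[0])*np.cos(a)+(y-c0[1])*np.sin(a); ly=-(x-c0[0])*np.sin(a)+(y-c0[1])*np.cos(a)
N=ok&(abs(lx)<.1)&(abs(ly)<.18)
for s in (1,-1):
    M=N&(z>.028)&(z<.06)&(s*lx>0); c,an,p=line(M,X); print(s,c.round(4),an-90*np.sign(an))
    T=N&(z>.043)&(s*lx>0); v=np.sort(ly[T]); print(T.sum(),(v*1000).round().astype(int).tolist())
b=N&(z>.006)&(z<.016); p=np.stack([lx[b],ly[b]],1)*1000
print("board",[np.percentile(p[:,k],[0.5,2,98,99.5]).round(1).tolist() for k in (0,1)])
print(cv2.minAreaRect(X[b][:,:2].astype(np.float32)*1000))
# old saddles teeth/ blade end z
```

```text
1 [ 0.583 -0.22 ] 10.032631
185 [-145, -144, -144, -144, -143, -143, -141, -141, -141, -141, -140, -140, -140, -138, -138, -138, -137, -137, -136, -135, -135, -135, -134, -134, -132, -132, -131, -131, -131, -130, -130, -129, -128, -127, -127, -127, -127, -127, -127, -76, -76, -76, -75, -74, -74, -73, -72, -72, -71, -71, -70, -70, -70, -70, -68, -68, -68, -67, -67, -67, -66, -65, -65, -65, -64, -64, -63, -62, -61, -61, -61, -61, -60, -60, -60, -59, -9, -9, -9, -8, -8, -6, -6, -6, -6, -5, -4, -3, -3, -2, -2, -1, -1, 0, 0, 1, 1, 1, 2, 3, 3, 3, 3, 5, 5, 5, 6, 7, 7, 7, 8, 8, 9, 9, 59, 60, 60, 60, 61, 61, 62, 62, 63, 63, 64, 64, 65, 65, 66, 66, 67, 68, 69, 69, 69, 69, 71, 72, 72, 73, 73, 74, 74, 74, 75, 75, 76, 76, 77, 77, 128, 128, 129, 129, 129, 130, 130, 131, 131, 132, 133, 133, 133, 134, 135, 135, 135, 136, 136, 137, 137, 138, 138, 139, 140, 140, 140, 141, 142, 142, 143, 143, 144, 145, 145]
-1 [ 0.5082 -0.2318] 10.026482
181 [-145, -144, -143, -143, -143, -142, -142, -140, -139, -139, -139, -139, -138, -138, -137, -137, -136, -135, -135, -134, -134, -133, -133, -132, -131, -131, -130, 
[... 155 characters left out ...]
 -67, -67, -66, -65, -65, -65, -64, -64, -63, -62, -62, -61, -60, -60, -60, -60, -59, -59, -9, -9, -9, -8, -7, -6, -6, -6, -5, -4, -4, -3, -2, -2, -1, -1, 0, 0, 1, 1, 1, 2, 3, 3, 4, 4, 5, 5, 5, 6, 6, 7, 8, 8, 8, 8, 59, 59, 60, 60, 60, 61, 62, 62, 63, 63, 63, 64, 65, 65, 65, 66, 67, 67, 67, 69, 69, 69, 69, 71, 71, 72, 72, 73, 73, 74, 74, 75, 75, 75, 76, 77, 77, 127, 127, 128, 128, 129, 129, 130, 130, 131, 132, 132, 133, 133, 134, 134, 135, 135, 135, 137, 137, 137, 138, 139, 139, 139, 140, 141, 141, 142, 142, 144, 144, 144, 144]
board [[-64.6, -63.0, 62.3, 64.1], [-143.0, -138.6, 139.3, 143.7]]
((533.5111694335938, -225.62451171875), (154.67654418945312, 292.8324279785156), 10.160591125488281)
```

```bash
cat > plan.py <<'E'
from m import *
T={"veiner":(.5405,.310,4.88,-.102),"fishtail":(.5475,.239,2.61,-.034),"flat":(.5535,.173,-.1,.034),"spoon":(.556,.104,.58,.102)}
cur=np.array([.1827,.5977,.2476,73.0]); a=np.radians(10.04)
for n,(x,y,an,py) in T.items():
    r=np.radians(an); pk=np.array([x-.055*np.cos(r),y-.055*np.sin(r),.053,90+an])
    pl=np.array([.5457-py*np.sin(a),-.2247+py*np.cos(a),.053,100.04])
    for nm,g in (("pick",pk),("place",pl)):
        d=g-cur; print(n,nm,g.round(4),"delta",d[:3].round(4),"wz",(np.radians(d[3])/2).round(4)); cur=g
E
python3 plan.py
```

```text
veiner pick [4.857e-01 3.053e-01 5.300e-02 9.488e+01] delta [ 0.303  -0.2924 -0.1946] wz 0.1909
veiner place [ 5.6350e-01 -3.2510e-01  5.3000e-02  1.0004e+02] delta [ 0.0778 -0.6305  0.    ] wz 0.045
fishtail pick [4.926e-01 2.365e-01 5.300e-02 9.261e+01] delta [-0.0709  0.5616  0.    ] wz -0.0648
fishtail place [ 5.5160e-01 -2.5820e-01  5.3000e-02  1.0004e+02] delta [ 0.0591 -0.4947  0.    ] wz 0.0648
flat pick [4.985e-01 1.731e-01 5.300e-02 8.990e+01] delta [-0.0531  0.4313  0.    ] wz -0.0885
flat place [ 5.3980e-01 -1.9120e-01  5.3000e-02  1.0004e+02] delta [ 0.0413 -0.3643  0.    ] wz 0.0885
spoon pick [5.010e-01 1.034e-01 5.300e-02 9.058e+01] delta [-0.0388  0.2947  0.    ] wz -0.0826
spoon place [ 5.2790e-01 -1.2430e-01  5.3000e-02  1.0004e+02] delta [ 0.0269 -0.2277  0.    ] wz 0.0826
```

```bash
python3 -m handwheel '[[0.08,-0.07,-0.01,0,0,0.05],[0.12,-0.11,-0.04,0,0,0.1],[0.16,-0.15,-0.06,0,0,0.15],[0.2,-0.19,-0.08,0,0,0.191],[0.24,-0.23,-0.09,0,0,0.191],[0.303,-0.292,-0.10,0,0,0.191],[0.303,-0.292,-0.10,0,0,0.191],[0.303,-0.292,-0.10,0,0,0.191]]' 0.15; python3 -m handwheel '[[0,0,0,0,0,0],[0,0,0,0,0,0],[0,0,0,0,0,0],[0,0,0,0,0,0],[0,0,0,0,0,0],[0,0,0,0,0,0],[0,0,0,0,0,0],[0,0,0,0,0,0]]'
```

```text
time_s: 1.47
position: [0.4172, 0.3729, 0.1682]
tcp_rot: [[-0.996, -0.085, 0.0], [-0.085, 0.996, 0.0], [-0.0, 0.0, -1.0]]
force: [0.2, 0.4, 0.2]
opening: 0.587
grasp_force: 0.0
time_s: 2.13
position: [0.4153, 0.375, 0.1687]
tcp_rot: [[-0.996, -0.087, 0.0], [-0.087, 0.996, 0.0], [-0.0, 0.0, -1.0]]
force: [-0.2, -0.9, 0.1]
opening: 0.575
grasp_force: 0.0
```

```bash
python3 -m handwheel '[[0.025,-0.025,0,0,0,0],[0.05,-0.05,0,0,0,0],[0.07,-0.07,0,0,0,0],[0.07,-0.07,0,0,0,0],[0.07,-0.07,-0.02,0,0,0],[0.07,-0.07,-0.04,0,0,0],[0.07,-0.07,-0.05,0,0,0],[0.07,-0.07,-0.05,0,0,0]]'
python3 - <<'E'
from h import *
im,d=cams.capture("wrist"); cv2.imwrite("pics/w1.png",im)
E
```

```text
time_s: 2.8
position: [0.4839, 0.304, 0.1163]
tcp_rot: [[-0.996, -0.085, -0.005], [-0.085, 0.996, -0.002], [0.005, -0.001, -1.0]]
force: [-0.7, -0.9, 0.6]
opening: 0.573
grasp_force: 0.0
```

View pics/w1.png

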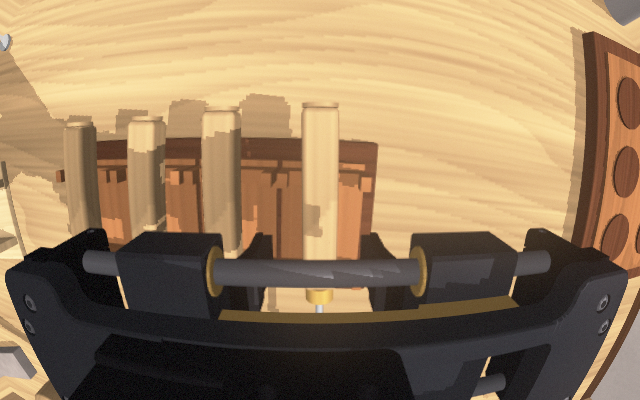

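The wrist view shows the veiner's handle (320,180) centred between the jaws, with its neighbours clear. I'll go down and grip.

```bash
python3 -m handwheel '[[0,0,-0.02,0,0,0],[0,0,-0.04,0,0,0],[0,0,-0.055,0,0,0],[0,0,-0.064,0,0,0],[0,0,-0.065,0,0,0],[0,0,-0.065,0,0,0],[0,0,-0.065,0,0,0],[0,0,-0.065,0,0,0]]'; python3 -m handwheel '[[0,0,0,0,0,0],[0,0,0,0,0,0],[0,0,0,0,0,0],[0,0,0,0,0,0],[0,0,0,0,0,0],[0,0,0,0,0,0],[0,0,0,0,0,0],[0,0,0,0,0,0]]' -1
```

```text
time_s: 3.52
position: [0.4867, 0.3047, 0.0547]
tcp_rot: [[-0.996, -0.085, 0.002], [-0.085, 0.996, 0.001], [-0.002, 0.001, -1.0]]
force: [0.3, -0.5, -0.0]
opening: 0.575
grasp_force: 0.0
time_s: 4.18
position: [0.486, 0.3045, 0.0536]
tcp_rot: [[-0.996, -0.085, 0.0], [-0.085, 0.996, 0.0], [-0.0, 0.0, -1.0]]
force: [0.0, 1.5, 2.0]
opening: 0.272
grasp_force: 30.0
```

```bash
python3 -m handwheel '[[0,0,0.015,0,0,0],[0,0,0.04,0,0,0],[0,0,0.07,0,0,0],[0,0,0.10,0,0,0],[0.002,-0.015,0.12,0,0,0],[0.005,-0.04,0.125,0,0,0],[0.009,-0.07,0.125,0,0,0],[0.012,-0.10,0.125,0,0,0.01]]'; python3 -m handwheel '[[0.004,-0.035,0,0,0,0.005],[0.008,-0.07,0,0,0,0.01],[0.013,-0.105,0,0,0,0.015],[0.018,-0.14,0,0,0,0.02],[0.022,-0.175,0,0,0,0.025],[0.026,-0.21,0,0,0,0.03],[0.03,-0.245,0,0,0,0.035],[0.035,-0.28,0,0,0,0.035]]';  python3 -m handwheel '[[0.004,-0.035,0,0,0,0],[0.008,-0.07,0,0,0,0],[0.013,-0.105,0,0,0,0],[0.018,-0.14,0,0,0,0],[0.022,-0.175,0,0,0,0],[0.026,-0.21,0,0,0,0],[0.03,-0.235,0,0,0,0],[0.031,-0.25,0,0,0,0]]'; python3 -m handwheel '[[0,0,0,0,0,0],[0,0,-0.01,0,0,0],[0,0,-0.03,0,0,0],[0,0,-0.05,0,0,0],[0,0,-0.065,0,0,0],[0,0,-0.07,0,0,0],[0,0,-0.07,0,0,0],[0,0,-0.07,0,0,0]]'
python3 - <<'E'
from h import *
s=bot.read_state();p=s["position"];R=s["tcp_rot"]
print(np.array([.5635,-.3251,.054])-p, (100.04-np.degrees(np.arctan2(R[1][1],R[0][1])))*np.pi/360)
im,d=cams.capture("wrist"); cv2.imwrite("pics/w2.png",im)
E
```

```text
time_s: 4.85
position: [0.4981, 0.2036, 0.1791]
tcp_rot: [[-0.994, -0.107, 0.002], [-0.107, 0.994, -0.0], [-0.002, -0.0, -1.0]]
force: [-0.5, -0.7, -1.7]
opening: 0.272
grasp_force: 30.0
time_s: 5.52
position: [0.5322, -0.0774, 0.1781]
tcp_rot: [[-0.985, -0.175, -0.001], [-0.175, 0.985, 0.0], [0.001, 0.001, -1.0]]
force: [0.5, 1.4, -1.6]
opening: 0.275
grasp_force: 30.0
time_s: 6.18
position: [0.564, -0.3293, 0.178]
tcp_rot: [[-0.985, -0.172, 0.001], [-0.172, 0.985, -0.001], [-0.0, -0.002, -1.0]]
force: [0.3, -0.2, -0.3]
opening: 0.27
grasp_force: 30.0
time_s: 6.85
position: [0.5639, -0.3242, 0.1084]
tcp_rot: [[-0.984, -0.176, -0.001], [-0.176, 0.984, 0.001], [0.001, 0.001, -1.0]]
force: [0.5, -0.3, -0.6]
opening: 0.271
grasp_force: 30.0
[-0.00044132 -0.00085836 -0.05435293] -0.0006934571593067709
```

View pics/w2.png

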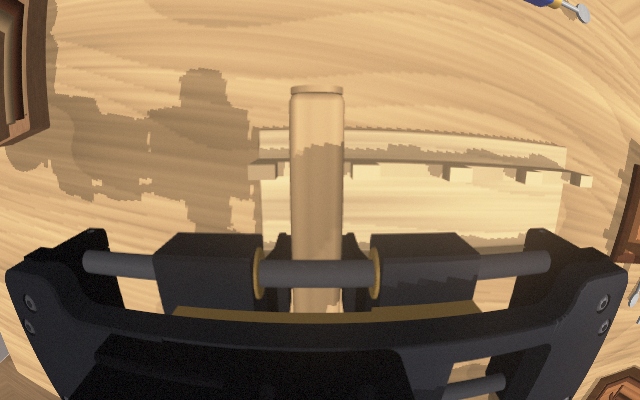

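The veiner is held square over the rightmost place, between the end tooth (262,172) and the next one (365,172). I'll lower it, release and lift.

```bash
python3 -m handwheel '[[0,0,-0.015,0,0,0],[0,0,-0.03,0,0,0],[0,0,-0.04,0,0,0],[0,0,-0.048,0,0,0],[0,0,-0.053,0,0,0],[0,0,-0.054,0,0,0],[0,0,-0.054,0,0,0],[0,0,-0.054,0,0,0]]'; python3 -m handwheel '[[0,0,0,0,0,0],[0,0,0,0,0,0],[0,0,0,0,0,0],[0,0,0,0,0,0],[0,0,0,0,0,0],[0,0,0,0,0,0],[0,0,0,0,0,0],[0,0,0,0,0,0]]' 0.15; python3 -m handwheel '[[0,0,0.015,0,0,0],[0,0,0.04,0,0,0],[0,0,0.07,0,0,0],[0,0,0.10,0,0,0],[-0.004,0.03,0.12,0,0,0],[-0.008,0.06,0.12,0,0,0],[-0.012,0.095,0.12,0,0,0],[-0.016,0.13,0.12,0,0,0]]';  python3 -m handwheel '[[-0.004,0.035,0,0,0,-0.01],[-0.008,0.07,0,0,0,-0.02],[-0.013,0.105,0,0,0,-0.03],[-0.018,0.14,0,0,0,-0.04],[-0.022,0.175,0,0,0,-0.05],[-0.026,0.21,0,0,0,-0.065],[-0.03,0.245,0,0,0,-0.065],[-0.035,0.28,0,0,0,-0.065]]'; python3 -m handwheel '[[-0.005,0.04,0,0,0,0],[-0.01,0.08,0,0,0,0],[-0.015,0.115,0,0,0,0],[-0.019,0.142,0,0,0,0],[-0.02,0.152,0,0,0,0],[-0.02,0.152,-0.02,0,0,0],[-0.02,0.152,-0.04,0,0,0],[-0.02,0.152,-0.05,0,0,0]]'
cat > g.py <<'E'
from h import *
import sys
g=np.array(eval(sys.argv[1])); s=bot.read_state();p=s["position"];R=s["tcp_rot"]
print("to go",(g[:3]-p).round(4), "wz",round((g[3]-np.degrees(np.arctan2(R[1][1],R[0][1])))*np.pi/360,4),s["time_s"])
E
python3 g.py '[.4926,.2365,.0535,92.61]'
```

```text
time_s: 7.57
position: [0.5643, -0.3261, 0.055]
tcp_rot: [[-0.985, -0.174, 0.001], [-0.174, 0.985, -0.001], [-0.001, -0.001, -1.0]]
force: [-0.2, -0.1, -0.7]
opening: 0.274
grasp_force: 30.0
time_s: 8.23
position: [0.5639, -0.3257, 0.0545]
tcp_rot: [[-0.985, -0.174, -0.0], [-0.174, 0.985, 0.0], [0.0, 0.0, -1.0]]
force: [-0.0, -0.5, 0.3]
opening: 0.571
grasp_force: 0.0
time_s: 8.9
position: [0.5478, -0.195, 0.1753]
tcp_rot: [[-0.985, -0.173, 0.001], [-0.173, 0.985, -0.001], [-0.001, -0.001, -1.0]]
force: [0.4, -0.3, -0.6]
opening: 0.572
grasp_force: 0.0
time_s: 9.57
position: [0.5128, 0.0859, 0.1747]
tcp_rot: [[-0.999, -0.045, 0.001], [-0.045, 0.999, -0.0], [-0.001, -0.0, -1.0]]
force: [1.4, -0.3, 0.7]
opening: 0.573
grasp_force: 0.0
time_s: 10.23
position: [0.4921, 0.2359, 0.1229]
tcp_rot: [[-0.999, -0.046, -0.002], [-0.046, 0.999, -0.001], [0.002, -0.001, -1.0]]
force: [-1.0, 0.5, 0.9]
opening: 0.574
grasp_force: 0.0
to go [ 0.0005  0.0006 -0.0694] wz -0.0001 10.2333
```

```bash
cat > chk.py <<'E'
from m import *
X,ok=cloud(); x,y,z=X[...,0],X[...,1],X[...,2]
a=np.radians(10.04); lx=(x-.5457)*np.cos(a)+(y+.2247)*np.sin(a); ly=-(x-.5457)*np.sin(a)+(y+.2247)*np.cos(a)
M=(ok&(z>.052)&(z<.075)&(abs(ly)<.15)&(lx>-.11)&(lx<.065)).astype(np.uint8)
n,L,st,_=cv2.connectedComponentsWithStats(M)
for i in range(1,n):
    if st[i,4]<100: continue
    m=L==i; c,an,p=line(m,X); print("y",ly[m].mean().round(4),"front",np.percentile(lx[m],99).round(3),"rear",np.percentile(lx[m],1).round(3),"ang",round(an-10.04,2),"ztop",np.median(p[:,2]).round(4))
E
python3 chk.py
python3 -m handwheel '[[0,0,-0.02,0,0,0],[0,0,-0.04,0,0,0],[0,0,-0.055,0,0,0],[0,0,-0.066,0,0,0],[0,0,-0.069,0,0,0],[0,0,-0.069,0,0,0],[0,0,-0.069,0,0,0],[0,0,-0.069,0,0,0]]'; python3 -m handwheel '[[0,0,0,0,0,0],[0,0,0,0,0,0],[0,0,0,0,0,0],[0,0,0,0,0,0],[0,0,0,0,0,0],[0,0,0,0,0,0],[0,0,0,0,0,0],[0,0,0,0,0,0]]' -1
```

```text
y -0.1006 front 0.056 rear -0.084 ang -0.05 ztop 0.0578
time_s: 10.95
position: [0.4937, 0.2363, 0.0564]
tcp_rot: [[-0.999, -0.045, 0.002], [-0.045, 0.999, 0.0], [-0.002, 0.0, -1.0]]
force: [-0.2, -0.1, 0.3]
opening: 0.575
grasp_force: 0.0
time_s: 11.62
position: [0.493, 0.2364, 0.0556]
tcp_rot: [[-0.999, -0.045, 0.0], [-0.045, 0.999, 0.0], [-0.0, 0.0, -1.0]]
force: [-0.6, 1.3, 2.6]
opening: 0.271
grasp_force: 30.0
```

The veiner is home: y −0.101, front 0.056, angle 0. The fishtail is gripped, so I'll carry it to y = −34.

```bash
python3 -m handwheel '[[0,0,0.015,0,0,0],[0,0,0.04,0,0,0],[0,0,0.07,0,0,0],[0,0,0.10,0,0,0],[0.002,-0.015,0.12,0,0,0],[0.005,-0.04,0.125,0,0,0],[0.009,-0.07,0.125,0,0,0],[0.012,-0.10,0.125,0,0,0.01]]'; python3 -m handwheel '[[0.004,-0.035,0,0,0,0.01],[0.008,-0.07,0,0,0,0.02],[0.013,-0.105,0,0,0,0.03],[0.018,-0.14,0,0,0,0.04],[0.022,-0.175,0,0,0,0.05],[0.026,-0.21,0,0,0,0.055],[0.03,-0.245,0,0,0,0.055],[0.033,-0.28,0,0,0,0.055]]';  python3 -m handwheel '[[0.004,-0.035,0,0,0,0],[0.008,-0.07,0,0,0,0],[0.011,-0.1,0,0,0,0],[0.0136,-0.1146,0,0,0,0],[0.0136,-0.1146,0,0,0,0],[0.0136,-0.1146,-0.02,0,0,0],[0.0136,-0.1146,-0.05,0,0,0],[0.0136,-0.1146,-0.07,0,0,0]]'; python3 -m handwheel '[[0,0,0,0,0,0],[0,0,0,0,0,0],[0,0,0,0,0,0],[0,0,0,0,0,0],[0,0,0,0,0,0],[0,0,0,0,0,0],[0,0,0,0,0,0],[0,0,0,0,0,0]]'; python3 g.py '[.5516,-.2582,.056,100.04]'
```

```text
time_s: 12.28
position: [0.5052, 0.1357, 0.1812]
tcp_rot: [[-0.998, -0.067, 0.002], [-0.067, 0.998, -0.0], [-0.002, -0.0, -1.0]]
force: [0.5, -0.4, -1.4]
opening: 0.274
grasp_force: 30.0
time_s: 12.95
position: [0.5376, -0.1454, 0.1801]
tcp_rot: [[-0.985, -0.174, -0.001], [-0.174, 0.985, 0.0], [0.001, 0.001, -1.0]]
force: [0.9, 0.2, -1.8]
opening: 0.273
grasp_force: 30.0
time_s: 13.62
position: [0.5504, -0.2559, 0.1088]
tcp_rot: [[-0.985, -0.175, -0.002], [-0.175, 0.985, 0.003], [0.002, 0.003, -1.0]]
force: [-1.2, 0.0, -1.6]
opening: 0.272
grasp_force: 30.0
time_s: 14.28
position: [0.5517, -0.2585, 0.111]
tcp_rot: [[-0.985, -0.174, 0.001], [-0.174, 0.985, -0.001], [-0.001, -0.001, -1.0]]
force: [1.4, 0.3, -0.9]
opening: 0.276
grasp_force: 30.0
to go [-0.0001  0.0003 -0.055 ] wz 0.0001 14.2833
```

```bash
python3 -m handwheel '[[0,0,-0.015,0,0,0],[0,0,-0.03,0,0,0],[0,0,-0.04,0,0,0],[0,0,-0.048,0,0,0],[0,0,-0.053,0,0,0],[0,0,-0.055,0,0,0],[0,0,-0.055,0,0,0],[0,0,-0.055,0,0,0]]'; python3 -m handwheel '[[0,0,0,0,0,0],[0,0,0,0,0,0],[0,0,0,0,0,0],[0,0,0,0,0,0],[0,0,0,0,0,0],[0,0,0,0,0,0],[0,0,0,0,0,0],[0,0,0,0,0,0]]' 0.15; python3 -m handwheel '[[0,0,0.015,0,0,0],[0,0,0.04,0,0,0],[0,0,0.07,0,0,0],[0,0,0.10,0,0,0],[-0.004,0.03,0.12,0,0,0],[-0.008,0.06,0.12,0,0,0],[-0.012,0.095,0.12,0,0,0],[-0.016,0.13,0.12,0,0,0]]';  python3 -m handwheel '[[-0.004,0.035,0,0,0,-0.02],[-0.008,0.07,0,0,0,-0.04],[-0.013,0.105,0,0,0,-0.06],[-0.018,0.14,0,0,0,-0.08],[-0.022,0.175,0,0,0,-0.0885],[-0.026,0.21,0,0,0,-0.0885],[-0.03,0.24,0,0,0,-0.0885],[-0.033,0.27,0,0,0,-0.0885]]'; python3 -m handwheel '[[-0.003,0.02,0,0,0,0],[-0.0041,0.0313,0,0,0,0],[-0.0041,0.0313,0,0,0,0],[-0.0041,0.0313,-0.02,0,0,0],[-0.0041,0.0313,-0.04,0,0,0],[-0.0041,0.0313,-0.05,0,0,0],[-0.0041,0.0313,-0.05,0,0,0],[-0.0041,0.0313,-0.05,0,0,0]]'; python3 g.py '[.4985,.1731,.0545,89.9]'; python3 chk.py
```

```text
time_s: 14.95
position: [0.5519, -0.2586, 0.0558]
tcp_rot: [[-0.985, -0.174, 0.001], [-0.174, 0.985, -0.001], [-0.001, -0.001, -1.0]]
force: [0.3, 0.1, -1.6]
opening: 0.276
grasp_force: 30.0
time_s: 15.62
position: [0.5515, -0.2583, 0.0555]
tcp_rot: [[-0.985, -0.174, -0.0], [-0.174, 0.985, 0.0], [0.0, 0.0, -1.0]]
force: [0.0, 0.0, -0.1]
opening: 0.57
grasp_force: 0.0
time_s: 16.28
position: [0.5354, -0.1276, 0.1763]
tcp_rot: [[-0.985, -0.173, 0.002], [-0.173, 0.985, -0.001], [-0.001, -0.001, -1.0]]
force: [-0.3, 0.6, 0.1]
opening: 0.573
grasp_force: 0.0
time_s: 16.95
position: [0.5018, 0.1434, 0.1756]
tcp_rot: [[-1.0, 0.001, -0.0], [0.001, 1.0, -0.0], [0.0, -0.0, -1.0]]
force: [0.2, 0.1, 0.1]
opening: 0.575
grasp_force: 0.0
time_s: 17.62
position: [0.4985, 0.172, 0.1251]
tcp_rot: [[-1.0, 0.003, -0.001], [0.003, 1.0, -0.0], [0.001, -0.0, -1.0]]
force: [0.2, 0.3, -0.5]
opening: 0.573
grasp_force: 0.0
to go [-0.      0.0011 -0.0706] wz 0.0007 17.6167
y -0.1006 front 0.056 rear -0.084 ang -0.2 ztop 0.058
y -0.0323 front 0.055 rear -0.085 ang 0.15 ztop 0.0578
```

Two tools are home. Next is the flat chisel, to y = +34.

```bash
python3 -m handwheel '[[0,0,-0.02,0,0,0],[0,0,-0.04,0,0,0],[0,0,-0.055,0,0,0],[0,0,-0.066,0,0,0],[0,0,-0.07,0,0,0],[0,0,-0.07,0,0,0],[0,0,-0.07,0,0,0],[0,0,-0.07,0,0,0]]'; python3 -m handwheel '[[0,0,0,0,0,0],[0,0,0,0,0,0],[0,0,0,0,0,0],[0,0,0,0,0,0],[0,0,0,0,0,0],[0,0,0,0,0,0],[0,0,0,0,0,0],[0,0,0,0,0,0]]' -1;  python3 -m handwheel '[[0,0,0.015,0,0,0],[0,0,0.04,0,0,0],[0,0,0.07,0,0,0],[0,0,0.10,0,0,0],[0.002,-0.015,0.12,0,0,0],[0.005,-0.04,0.125,0,0,0],[0.009,-0.07,0.125,0,0,0],[0.012,-0.10,0.125,0,0,0.01]]'; python3 -m handwheel '[[0.004,-0.035,0,0,0,0.02],[0.008,-0.07,0,0,0,0.04],[0.013,-0.105,0,0,0,0.06],[0.017,-0.14,0,0,0,0.0785],[0.02,-0.175,0,0,0,0.0785],[0.024,-0.21,0,0,0,0.0785],[0.027,-0.24,0,0,0,0.0785],[0.0293,-0.2643,0,0,0,0.0785]]';  python3 -m handwheel '[[0,0,0,0,0,0],[0,0,0,0,0,0],[0,0,-0.02,0,0,0],[0,0,-0.04,0,0,0],[0,0,-0.06,0,0,0],[0,0,-0.07,0,0,0],[0,0,-0.07,0,0,0],[0,0,-0.07,0,0,0]]'; python3 g.py '[.5398,-.1912,.056,100.04]'
```

```text
time_s: 18.33
position: [0.4992, 0.173, 0.0564]
tcp_rot: [[-1.0, 0.002, 0.002], [0.002, 1.0, 0.0], [-0.002, 0.0, -1.0]]
force: [0.2, 0.3, 0.3]
opening: 0.574
grasp_force: 0.0
time_s: 19.0
position: [0.4985, 0.173, 0.0556]
tcp_rot: [[-1.0, 0.002, 0.0], [0.002, 1.0, 0.0], [-0.0, 0.0, -1.0]]
force: [-0.0, 1.0, 2.4]
opening: 0.27
grasp_force: 30.0
time_s: 19.67
position: [0.5107, 0.0723, 0.1812]
tcp_rot: [[-1.0, -0.02, 0.002], [-0.02, 1.0, -0.0], [-0.002, -0.0, -1.0]]
force: [0.4, -0.7, -0.5]
opening: 0.275
grasp_force: 30.0
time_s: 20.33
position: [0.5396, -0.194, 0.18]
tcp_rot: [[-0.985, -0.173, -0.0], [-0.173, 0.985, -0.0], [0.0, -0.0, -1.0]]
force: [1.2, -0.1, -0.8]
opening: 0.273
grasp_force: 30.0
time_s: 21.0
position: [0.5394, -0.1902, 0.1102]
tcp_rot: [[-0.985, -0.175, -0.001], [-0.175, 0.985, 0.001], [0.001, 0.001, -1.0]]
force: [-0.3, -2.0, -0.1]
opening: 0.277
grasp_force: 30.0
to go [ 0.0004 -0.001  -0.0542] wz -0.0005 21.0
```

Next: lower and release, then go to the spoon (delta −0.0388, 0.2947, wz −0.0826).

```bash
python3 -m handwheel '[[0,0,-0.015,0,0,0],[0,0,-0.03,0,0,0],[0,0,-0.04,0,0,0],[0,0,-0.048,0,0,0],[0,0,-0.053,0,0,0],[0,0,-0.055,0,0,0],[0,0,-0.055,0,0,0],[0,0,-0.055,0,0,0]]'; python3 -m handwheel '[[0,0,0,0,0,0],[0,0,0,0,0,0],[0,0,0,0,0,0],[0,0,0,0,0,0],[0,0,0,0,0,0],[0,0,0,0,0,0],[0,0,0,0,0,0],[0,0,0,0,0,0]]' 0.15; python3 -m handwheel '[[0,0,0.015,0,0,0],[0,0,0.04,0,0,0],[0,0,0.07,0,0,0],[0,0,0.10,0,0,0],[-0.004,0.03,0.12,0,0,0],[-0.008,0.06,0.12,0,0,0],[-0.012,0.095,0.12,0,0,0],[-0.016,0.13,0.12,0,0,0]]';  python3 -m handwheel '[[-0.004,0.035,0,0,0,-0.02],[-0.008,0.07,0,0,0,-0.04],[-0.013,0.105,0,0,0,-0.06],[-0.018,0.14,0,0,0,-0.0826],[-0.0228,0.1647,0,0,0,-0.0826],[-0.0228,0.1647,0,0,0,-0.0826],[-0.0228,0.1647,-0.02,0,0,-0.0826],[-0.0228,0.1647,-0.05,0,0,-0.0826]]'; python3 -m handwheel '[[0,0,0,0,0,0],[0,0,0,0,0,0],[0,0,0,0,0,0],[0,0,0,0,0,0],[0,0,0,0,0,0],[0,0,0,0,0,0],[0,0,0,0,0,0],[0,0,0,0,0,0]]'; python3 g.py '[.501,.1034,.0545,90.58]'; python3 chk.py
```

```text
time_s: 21.67
position: [0.5402, -0.1915, 0.056]
tcp_rot: [[-0.985, -0.174, 0.001], [-0.174, 0.985, -0.001], [-0.001, -0.001, -1.0]]
force: [-0.0, -0.3, -1.6]
opening: 0.271
grasp_force: 30.0
time_s: 22.33
position: [0.5397, -0.1913, 0.0555]
tcp_rot: [[-0.985, -0.174, 0.0], [-0.174, 0.985, -0.0], [-0.0, -0.0, -1.0]]
force: [-0.2, -0.1, -0.4]
opening: 0.569
grasp_force: 0.0
time_s: 23.0
position: [0.5237, -0.0605, 0.1763]
tcp_rot: [[-0.985, -0.173, 0.002], [-0.173, 0.985, -0.0], [-0.002, -0.001, -1.0]]
force: [-0.2, 0.2, -0.4]
opening: 0.579
grasp_force: 0.0
time_s: 23.67
position: [0.5036, 0.1038, 0.1275]
tcp_rot: [[-1.0, -0.012, 0.008], [-0.012, 1.0, -0.0], [-0.008, -0.001, -1.0]]
force: [0.5, 0.1, -0.0]
opening: 0.574
grasp_force: 0.0
time_s: 24.33
position: [0.5012, 0.1033, 0.126]
tcp_rot: [[-1.0, -0.01, 0.001], [-0.01, 1.0, -0.0], [-0.001, -0.0, -1.0]]
force: [0.3, -0.5, -0.1]
opening: 0.577
grasp_force: 0.0
to go [-0.0002  0.0001 -0.0715] wz 0.0001 24.3333
y -0.1006 front 0.056 rear -0.084 ang -0.26 ztop 0.058
y -0.0323 front 0.055 rear -0.085 ang 0.16 ztop 0.0579
y 0.0353 front 0.056 rear -0.083 ang -0.07 ztop 0.0581
```

The last tool is the spoon, to y = +102 (delta 0.0269, −0.2277, wz 0.0826).

```bash
python3 -m handwheel '[[0,0,-0.02,0,0,0],[0,0,-0.04,0,0,0],[0,0,-0.055,0,0,0],[0,0,-0.066,0,0,0],[0,0,-0.071,0,0,0],[0,0,-0.071,0,0,0],[0,0,-0.071,0,0,0],[0,0,-0.071,0,0,0]]'; python3 -m handwheel '[[0,0,0,0,0,0],[0,0,0,0,0,0],[0,0,0,0,0,0],[0,0,0,0,0,0],[0,0,0,0,0,0],[0,0,0,0,0,0],[0,0,0,0,0,0],[0,0,0,0,0,0]]' -1;  python3 -m handwheel '[[0,0,0.015,0,0,0],[0,0,0.04,0,0,0],[0,0,0.07,0,0,0],[0,0,0.10,0,0,0],[0.002,-0.015,0.12,0,0,0],[0.005,-0.04,0.125,0,0,0],[0.009,-0.07,0.125,0,0,0],[0.012,-0.10,0.125,0,0,0.01]]'; python3 -m handwheel '[[0.004,-0.035,0,0,0,0.02],[0.008,-0.07,0,0,0,0.04],[0.012,-0.1,0,0,0,0.06],[0.0149,-0.1277,0,0,0,0.0726],[0.0149,-0.1277,0,0,0,0.0726],[0.0149,-0.1277,-0.02,0,0,0.0726],[0.0149,-0.1277,-0.05,0,0,0.0726],[0.0149,-0.1277,-0.07,0,0,0.0726]]';  python3 -m handwheel '[[0,0,0,0,0,0],[0,0,0,0,0,0],[0,0,0,0,0,0],[0,0,0,0,0,0],[0,0,0,0,0,0],[0,0,0,0,0,0],[0,0,0,0,0,0],[0,0,0,0,0,0]]'; python3 g.py '[.5279,-.1243,.056,100.04]'
```

```text
time_s: 25.05
position: [0.5015, 0.1034, 0.0551]
tcp_rot: [[-1.0, -0.01, 0.001], [-0.01, 1.0, -0.0], [-0.001, -0.0, -1.0]]
force: [-0.2, 0.1, -0.4]
opening: 0.573
grasp_force: 0.0
time_s: 25.72
position: [0.501, 0.1034, 0.0547]
tcp_rot: [[-1.0, -0.01, 0.0], [-0.01, 1.0, 0.0], [-0.0, 0.0, -1.0]]
force: [-0.5, 0.1, 3.3]
opening: 0.276
grasp_force: 30.0
time_s: 26.38
position: [0.5132, 0.0027, 0.1802]
tcp_rot: [[-0.999, -0.032, 0.002], [-0.032, 0.999, -0.0], [-0.002, -0.0, -1.0]]
force: [1.0, -0.2, -0.6]
opening: 0.274
grasp_force: 30.0
time_s: 27.05
position: [0.5269, -0.1239, 0.1079]
tcp_rot: [[-0.985, -0.173, -0.001], [-0.173, 0.985, 0.001], [0.001, 0.001, -1.0]]
force: [-0.3, 0.6, -1.5]
opening: 0.271
grasp_force: 30.0
time_s: 27.72
position: [0.5281, -0.1244, 0.11]
tcp_rot: [[-0.985, -0.174, 0.001], [-0.174, 0.985, -0.0], [-0.001, -0.001, -1.0]]
force: [-0.6, -0.3, -1.3]
opening: 0.273
grasp_force: 30.0
to go [-0.0002  0.0001 -0.054 ] wz -0.0 27.7167
```

```bash
python3 -m handwheel '[[0,0,-0.015,0,0,0],[0,0,-0.03,0,0,0],[0,0,-0.04,0,0,0],[0,0,-0.048,0,0,0],[0,0,-0.053,0,0,0],[0,0,-0.055,0,0,0],[0,0,-0.055,0,0,0],[0,0,-0.055,0,0,0]]'; python3 -m handwheel '[[0,0,0,0,0,0],[0,0,0,0,0,0],[0,0,0,0,0,0],[0,0,0,0,0,0],[0,0,0,0,0,0],[0,0,0,0,0,0],[0,0,0,0,0,0],[0,0,0,0,0,0]]' 0.15; python3 -m handwheel '[[0,0,0.015,0,0,0],[0,0,0.04,0,0,0],[0,0,0.07,0,0,0],[0,0,0.10,0,0,0],[-0.004,0.03,0.12,0,0,0],[-0.008,0.06,0.12,0,0,0],[-0.012,0.095,0.12,0,0,0],[-0.016,0.13,0.12,0,0,0]]';  python3 -m handwheel '[[-0.004,0.035,0,0,0,0],[-0.008,0.07,0,0,0,0],[-0.013,0.105,0,0,0,0],[-0.018,0.14,0,0,0,0],[-0.02,0.17,0,0,0,0],[-0.02,0.17,0,0,0,0],[-0.02,0.17,0,0,0,0],[-0.02,0.17,0,0,0,0]]'; python3 chk.py; python3 -c "
from h import *
im,d=cams.capture('top');cv2.imwrite('pics/end.png',im)"
```

```text
time_s: 28.38
position: [0.5282, -0.1244, 0.0547]
tcp_rot: [[-0.985, -0.174, 0.001], [-0.174, 0.985, -0.0], [-0.001, -0.001, -1.0]]
force: [0.3, 0.0, -0.9]
opening: 0.273
grasp_force: 30.0
time_s: 29.05
position: [0.5279, -0.1243, 0.0545]
tcp_rot: [[-0.985, -0.174, 0.0], [-0.174, 0.985, -0.0], [-0.0, -0.0, -1.0]]
force: [0.2, -0.0, 0.4]
opening: 0.572
grasp_force: 0.0
time_s: 29.72
position: [0.5118, 0.0065, 0.1753]
tcp_rot: [[-0.985, -0.173, 0.002], [-0.173, 0.985, -0.0], [-0.002, -0.001, -1.0]]
force: [-0.4, 0.6, 0.4]
opening: 0.576
grasp_force: 0.0
time_s: 30.38
position: [0.4917, 0.1755, 0.1744]
tcp_rot: [[-0.985, -0.175, -0.0], [-0.175, 0.985, -0.0], [0.0, -0.0, -1.0]]
force: [0.6, 0.7, -0.5]
opening: 0.578
grasp_force: 0.0
y -0.1005 front 0.056 rear -0.084 ang 0.22 ztop 0.0579
y -0.0323 front 0.054 rear -0.085 ang 0.18 ztop 0.058
y 0.0354 front 0.056 rear -0.083 ang -0.11 ztop 0.0581
y 0.1031 front 0.056 rear -0.084 ang -0.04 ztop 0.0581
```

View pics/end.png

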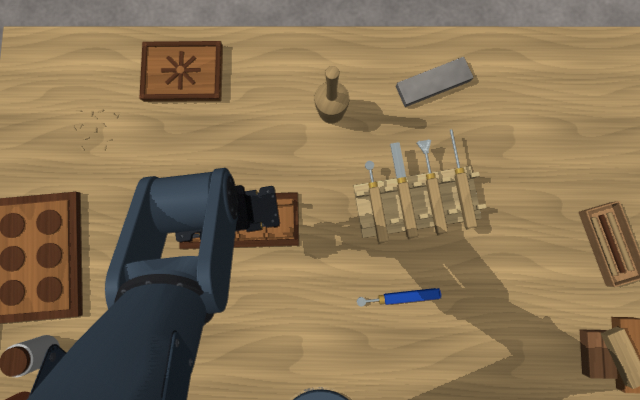

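The picture shows spoon, flat, fishtail and veiner from the left in the rack (375–465, 200). The mallet is standing at (331,97), and the arm is clear.

```bash
python3 -c "
from rig import bot
print(bot.hand_in())"
```

```text
the job is handed in; nothing more can be done
None
```

All four tools lie in the new rack in reverse order (spoon, flat, fishtail, veiner from the left), each measured about 2 mm or less off its place and square; the mallet is still standing, and the job was handed in after about 30 s of robot time (no verdict was returned).

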